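# Open the red brush box by its paddle latch

### The arm

A 7-joint arm with a two-finger parallel gripper is mounted at the origin on the work surface. World frame = base frame: x ahead of the robot, y to its left, z up, the work surface at z = 0. Lengths are in m, angles in rad, forces in N, time in s.
With the tool pointing down it reaches from about 0.4 to 0.875 m from the base axis. Payload 19.3 kg.
Tool frame: the origin (TCP) lies on the centre line of the jaws, within the pads' length; the fingertips stand 14 mm ahead of it and the grasp point (between the pads) lies 5 mm behind it; x points along the fingers, y is the direction in which the jaws open and shut, and the axes are right-handed (so a half turn about x gives the same grasp; the last joint's range is limited). The gripper opens to 85 mm and grips with 20 to 120 N. Pads are 22 mm wide; open, the fingers measure 114 mm over their backs; the gripper's body (76 mm by 85 mm) begins 54 mm behind the grasp point. The pads swing forward as they close: fully open they stand 13 mm farther back than shut.
Start: joints at [1.08, 0.521, -0.036, 1.599, 0.021, 1.021, -0.113], TCP at [0.255, -0.57, 0.208] pointing down, gripper open.
Joint ranges: [-2.91, 2.91], [-0.3, 2.13], [-1.5, 1.42], [0.17, 2.43], [-1.26, 4.41], [0.16, 1.93], [-2.52, 2.52]. Speed limits (rad/s): [1.89, 1.89, 2.39, 2.39, 3.01, 3.01, 3.01].

### API

Orientations are given as [roll, pitch, yaw] about the fixed x, y, z axes, in that order (R = Rz(yaw) Ry(pitch) Rx(roll)).
In Python, from workcell import monitor, optics, bot gives the robot as it stands.
- The arm moves only by the tool arm_command, never from a script. Its arguments are lists of equal length, an entry for each row: "delta_pos": the shift along the tool's x, y, z as a fraction of full scale, a list of three; "rotation": the turn, a rotation vector about the tool's x, y, z as a fraction of full scale, a list of three. In form: {"delta_pos": [[dx, dy, dz], ...], "rotation": [[wx, wy, wz], ...]}. A call has 1 to 10 rows; each row shifts and turns the pose as measured when the row begins, along the tool's axes as they then stand; what a row does not reach is not made up. Full scale, the value 1, is 30 mm for a shift and 6 degrees for a turn. A row lasts 1/10 s, in which the tool goes at most 50 mm and 8.59 degrees, less where a joint would pass 70% of its speed; a pose out of reach is approached as far as the arm can. A call with a number of a shift or a turn outside -1 to 1 is refused whole. A call with a gripper value outside its range is refused whole. "gripper" is the closure, from -1 (fully open) to 1 (shut), so that 0 is half open, set as the call begins (left out, the last holds). The fingers move at their own pace and stop on an object; "grip_force" is the grip in N (left out, the last holds). Time passes only in rows, so rows that do not move let the fingers close. It gives the time, the measured TCP pose, the force and the opening at its end, in the units of the state.
- monitor.observe(): the state, without advancing time (a new reading comes with each control period).
- optics.grab_frame(name): name is "scene" or "top"; returns the picture (400x640x3 uint8, red, green, blue); there is no depth.
- optics.camera_params(name): a dict with "fx", "fy", "cx", "cy" (pixels), "dist_coeffs" ([k1, k2, p1, p2, k3] as OpenCV has them; the pictures are not rectified), "origin" and "rotation" of the camera in the world. Camera axes: x right, y down, z forward; pixel columns grow to the right and rows downward; lengths in m; the calibration is good to about 2 mm. A picture is of the moment at which its call begins. camera_params takes no time and is no camera call.
- bot.job_done(): hands the job in, once; it reports no verdict.
The state is a dict: "clock": time; "qpos": joint angles; "qd": joint speeds; "joint_efforts": joint torques, N m; "position": TCP position; "tool_rot": TCP orientation; "force": force on the tool from outside, world axes, zero at the start; "moment": the same for the moment, N m; "grip_width": finger opening in m.
Only numpy, scipy, OpenCV 4.12 (cv2) and the standard library are available. Lean on these libraries where they do the work, as an engineer would, in place of code of your own. Each camera call takes 0.05 s, during which the arm holds its last target. There are 200 camera calls.

### The job

Open the red steel box on the granite: pull up the yellow paddle recessed in its lid to trip the latch and go on to raise the lid at least 50 degrees (60 is good), then let go and leave it standing open. Leave the look-alike grey box shut and its paddle alone, and do not disturb the amber jar between them.

Things in the scene. Friction and masses are not known exactly. Their poses are not given: they have to be found in the camera images.
- red_hinge (a point): Middle of the lid's hinge line, at the back of the fixed RED steel box (210 mm deep, 230 wide, 127 high with lid shut), 85 mm above the table where lid and tub meet. Axes of the box: x level from its front (the robot's side) to its back, y along the hinge, z up. The lid, 42 mm thick, reaches 210 mm to -x when shut; it turns about y here, front edge going up and over to the back.
- red_grip (a point): Centre of the gripping end of the red box's yellow paddle, moving with it; 11 mm from its free end, mid-thickness. At rest 130 mm in front (-x) of red_hinge and 34 mm above it, same axes. Pinch here from above by the side faces, 46 mm apart (fingers closing along y); the paddle then pivots between the fingers as it and the lid turn. Recess floor 30 mm below; 44 mm free beside, 41 behind.
- red_paddle (a joint): Angle of the paddle to its lid, rad: 0 flush, latched; stop at 0.75; latch free above 0.35. Flat yellow plate 74 x 46 x 14 mm in a recess in the lid's top (118 x 134, 38 deep), top 1 mm below the lid's. Its pivot, parallel to y, is 55 mm in front (-x) of red_grip at the same height: the end away from the robot swings up. Light return spring, 1 to 2 N. Keep it raised while the lid starts up.
- red_lid (a joint): Angle of the red box's lid, rad: 0 shut, grows as it is raised, stop at 1.35. About 8 to 11 N at the paddle raises it once the latch is tripped; its stiff hinge holds it wherever it is left.
- grey_paddle (a joint): Angle of the paddle of the look-alike GREY box (same size and make, with a yellow paddle too), rad; 0 latched. Leave it.
- grey_lid (a joint): Angle of the lid of the grey box, rad; 0 shut. Leave it shut.
- jar: Closed amber glass jar with a black cap, 60 mm in diameter and 85 mm high, standing between the two boxes; origin at the centre of its underside. Bystander.

How it is judged:
On the way:
1. the red box's paddle is pulled up far enough to trip its latch (0.35 rad) (value of joint red_paddle above 0.35 rad), for 0.1 s.
At the end, for the whole second after the job is handed in: The red lid stands open and still at 50 degrees (0.873 rad) or more, let go; the grey box is shut (lid under 0.1 rad, paddle under 0.3 rad) and the jar is upright within 11 degrees (value of joint red_lid above 0.873 rad and not (velocity of joint red_lid above 0.05 rad/s) and velocity of joint red_lid above -0.05 rad/s and value of joint grey_lid below 0.1 rad and value of joint grey_paddle below 0.3 rad and angle between jar's own z axis and vertical below 0.2 rad); the robot touches nothing.
It fails at once if the grey box's lid is raised or its paddle pulled (value of joint grey_lid above 0.1 rad or value of joint grey_paddle above 0.3 rad).
It fails at once if the jar is shifted by more than 30 mm or tipped (distance of jar from where it was at the start of the episode above 0.03 m or angle between jar's own z axis and vertical above 0.35 rad).
It also fails if it takes over 38 s, if anything falls off the work surface, if the arm or the gripper's body presses on something with over 40 N, if the wrist force passes 120 N, or if a joint passes its speed limit or range.

## Working session

There is one attempt and no reset: what is moved stays moved. The work goes in short steps, Python scripts to look and compute and a tool call to move; the robot and the scene stay as the last step left them, time stands still between calls to the robot, and variables do not carry over. Pictures are saved under pics/ and viewed, about 8 in all and at most 12, crops included, and the job is handed in when it is done.

Besides the shell and the picture viewer there is one more tool, called after "Emit:" as name(argument=value, ...) on one line, values as JSON. arm_command: Moves the arm, as the interface text tells. Its arguments: {"type":"object","properties":{"delta_pos":{"type":"array","items":{"type":"array","items":{"type":"number"}}},"rotation":{"type":"array","items":{"type":"array","items":{"type":"number"}}},"gripper":{"type":"number"},"grip_force":{"type":"number"}},"required":["delta_pos","rotation"]}

```bash
mkdir -p pics; python3 - <<'E'
from workcell import monitor, optics, bot
import cv2
s=monitor.observe();print({k:s[k] for k in('clock','position','tool_rot','force','grip_width')})
for n in('scene','top'):
    print(n,optics.camera_params(n)); cv2.imwrite(f'pics/{n}0.png',optics.grab_frame(n)[:,:,::-1])
E
```

```text
{'clock': 0.0, 'position': array([ 0.25511316, -0.5701509 ,  0.20793101]), 'tool_rot': array([-1.49465357,  1.56964751,  2.0677679 ]), 'force': array([-0.36433348, -0.63282847, -0.15151953]), 'grip_width': 0.08523364131996501}
scene {'fx': 436.2476013302508, 'fy': 436.2476013302508, 'cx': 316.8135457966004, 'cy': 194.69987835586127, 'dist_coeffs': array([-0.07057344,  0.        ,  0.        ,  0.        ,  0.        ]), 'origin': array([ 1.08760939, -0.47912563,  0.72891816]), 'rotation': array([-2.28052529,  0.00578137,  0.83161563])}
top {'fx': 480.7384986434567, 'fy': 480.7384986434567, 'cx': 314.85240523603665, 'cy': 198.39713101179584, 'dist_coeffs': array([0.00780114, 0.        , 0.        , 0.        , 0.        ]), 'origin': array([ 0.48843922, -0.01194896,  0.97475276]), 'rotation': array([-3.05700908,  0.02082013, -1.59882017])}
```

View pics/scene0.png

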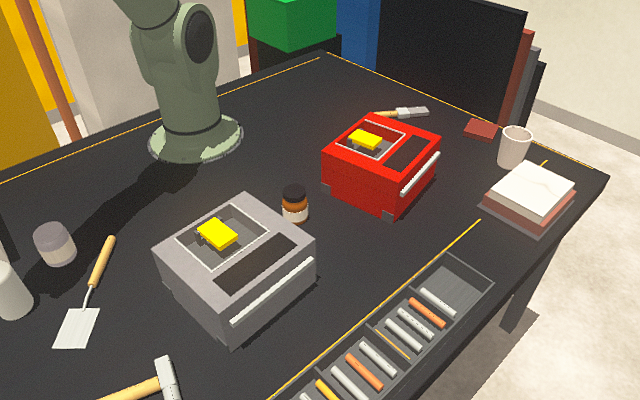

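View pics/top0.png

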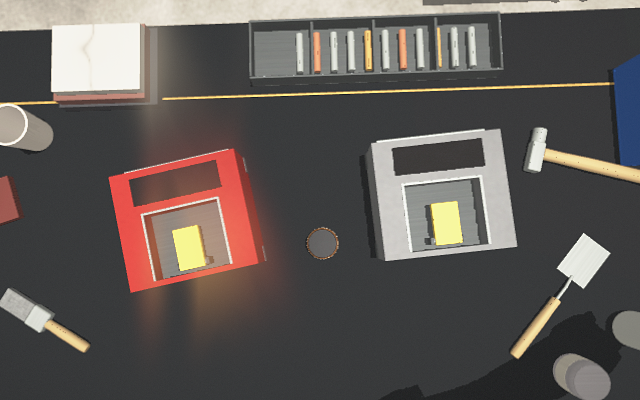

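The top view shows the red box on the left, with its lid around (185,220) and its paddle at (188,247). The jar is at (322,243) and the grey box's paddle at (446,223). In the scene view the red paddle is at (366,139). Next I'll measure the paddle from both views.

```bash
cat > h.py <<'E'
import numpy as np, cv2
from scipy.spatial.transform import Rotation as R
from workcell import monitor, optics, bot
def ray(n,px):
    c=optics.camera_params(n); K=np.array([[c['fx'],0,c['cx']],[0,c['fy'],c['cy']],[0,0,1]])
    u=cv2.undistortPoints(np.float64(px).reshape(-1,1,2),K,c['dist_coeffs'])[:,0]
    d=np.c_[u,np.ones(len(u))]@R.from_euler('xyz',c['rotation']).as_matrix().T
    return c['origin'],d
def plane(n,px,z):
    o,d=ray(n,px); return o+d*((z-o[2])/d[:,2])[:,None]
def tri(p1,p2):
    o1,d1=ray('top',p1);o2,d2=ray('scene',p2);out=[]
    for a,b in zip(d1,d2):
        t=np.linalg.lstsq(np.c_[a,-b],o2-o1,rcond=None)[0]
        P,Q=o1+t[0]*a,o2+t[1]*b; out.append([*(P+Q)/2,np.linalg.norm(P-Q)])
    return np.array(out)
E
python3 - <<'E'
from h import *
np.set_printoptions(precision=4,suppress=True)
q={}
for n,roi in(('top',(165,205,215,280)),('scene',(335,115,395,160))):
    im=cv2.imread(f'pics/{n}0.png'); hsv=cv2.cvtColor(im,cv2.COLOR_BGR2HSV)
    m=cv2.inRange(hsv,(22,120,110),(36,255,255)); x0,y0,x1,y1=roi
    k=np.zeros_like(m);k[y0:y1,x0:x1]=m[y0:y1,x0:x1]
    if n=='scene':
        print('V hist',np.histogram(hsv[...,2][k>0],bins=12))
    c=max(cv2.findContours(k,0,2)[0],key=cv2.contourArea)
    print(n,cv2.contourArea(c),cv2.minAreaRect(c))
    for e in (2,3,4):
        print(cv2.approxPolyDP(cv2.convexHull(c),e,True)[:,0].tolist())
    if n=='top':
        b=cv2.boxPoints(cv2.minAreaRect(c));print(b,plane(n,b,.126))
    x0,y0,x1,y1=roi
    q[n]=cv2.resize(im[y0-30:y1+30,x0-50:x1+50],None,fx=4,fy=4,interpolation=2)
    red=cv2.inRange(hsv,(0,150,90),(8,255,255))
    if n=='top':
        red[:, :100]=0
        c=max(cv2.findContours(red,0,2)[0],key=cv2.contourArea);print('lid',cv2.approxPolyDP(cv2.convexHull(c),5,True)[:,0].tolist())
w=max(i.shape[1] for i in q.values())
cv2.imwrite('pics/crop_s.png',q['scene'])
cv2.imwrite('pics/crop_t.png',q['top'])
E
```

```text
top 0.5 ((181.3500213623047, 269.9499816894531), (3.1622774600982666, 0.9486832022666931), 18.434947967529297)
[[183, 270], [180, 269]]
[[183, 270], [180, 269]]
[[183, 270]]
[[179.7 269.9]
 [180.  269. ]
 [183.  270. ]
 [182.7 270.9]] [[0.4418 0.2449 0.126 ]
 [0.4433 0.2444 0.126 ]
 [0.4415 0.2391 0.126 ]
 [0.4399 0.2396 0.126 ]]
lid [[233, 149], [247, 174], [263, 260], [130, 292], [109, 177]]
V hist (array([  1,   1,   2,   5,  11,   8,  15,  22,  25,   7,   5, 315]), array([144.  , 153.25, 162.5 , 171.75, 181.  , 190.25, 199.5 , 208.75,
       218.  , 227.25, 236.5 , 245.75, 255.  ]))
scene 378.5 ((364.4178161621094, 138.7191925048828), (32.65447998046875, 14.864226341247559), 20.556045532226562)
[[348, 136], [359, 129], [381, 137], [381, 141], [371, 149], [353, 142]]
[[348, 136], [359, 129], [381, 137], [381, 141], [371, 149]]
[[348, 136], [359, 129], [381, 141], [371, 149]]
```

View pics/crop_s.png

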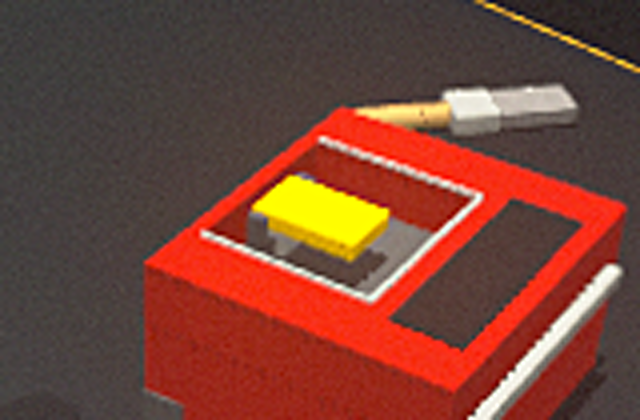

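View pics/crop_t.png

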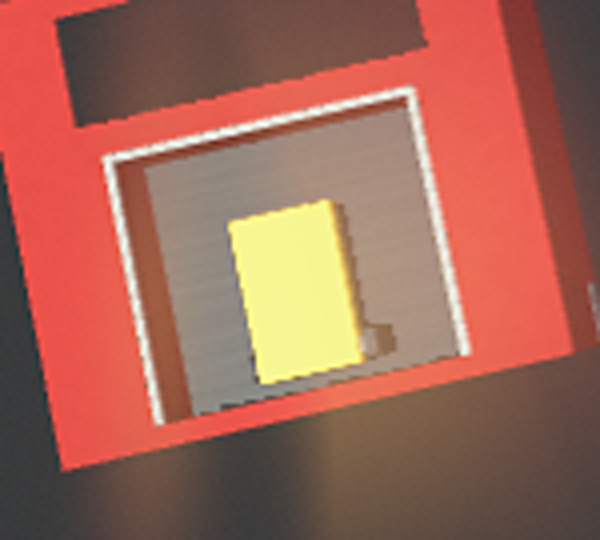

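The scene crop shows the paddle's top-face corners at (290,175), (388,212), (349,248) and (253,206). The top crop shows them at (230,222), (332,200), (364,362) and (262,383). The free end points away from the robot and there's no obstruction beside it.

```bash
python3 - <<'E'
from h import *
np.set_printoptions(precision=4,suppress=True)
t=np.array([[230,222],[332,200],[364,362],[262,383],[62,470],[575,353]])/4.+[115,175]
t=np.r_[t,[[109,177],[233,149]]]
s=np.array([[388,212],[349,248],[253,206],[290,175],[340,108],[148,265],[625,208],[458,388]])/4.+[285,85]
P=tri(t-.4,s-.4);print('FL FR NR NL paddle; lid NL NR FL FR\n',P)
print('plane .126',plane('top',t[:4]-.4,.126))
p=P[:4,:3]; ax=(p[:2].mean(0)-p[2:].mean(0)); L=np.linalg.norm(ax);ax/=L
ex=(P[[6,7],:3].mean(0)-P[[4,5],:3].mean(0))
ey=(P[4,:3]-P[5,:3]); 
print('len',L,'yaw paddle',np.arctan2(ax[1],ax[0]),'lid',np.arctan2(ex[1],ex[0]),np.arctan2(-ey[0],ey[1]))
g=p[:2].mean(0)-.011*ax; print('grip top',g)
print('jar cap',plane('top',[[322,243]],.085))
st=monitor.observe();T=R.from_euler('xyz',st['tool_rot']).as_matrix();print(st['clock'],T)
E
```

```text
FL FR NR NL paddle; lid NL NR FL FR
 [[0.5127 0.2593 0.1245 0.0017]
 [0.521  0.2142 0.1224 0.0013]
 [0.45   0.2009 0.1246 0.0036]
 [0.4414 0.2451 0.1249 0.0015]
 [0.4057 0.3331 0.125  0.0005]
 [0.4517 0.1082 0.1243 0.0048]
 [0.6117 0.3732 0.125  0.0013]
 [0.6564 0.1503 0.1271 0.0049]]
plane .126 [[0.5121 0.2582 0.126 ]
 [0.5205 0.2128 0.126 ]
 [0.4489 0.1991 0.126 ]
 [0.441  0.2442 0.126 ]]
len 0.07247832442458006 yaw paddle 0.19113375905836574 lid 0.19777442001002343 0.20208312722223964
grip top [0.5061 0.2347 0.1237]
jar cap [[ 0.4815 -0.0064  0.085 ]]
0.1 [[-0.0005  0.4085 -0.9128]
 [ 0.0009 -0.9128 -0.4085]
 [-1.     -0.001   0.0001]]
```

Emit:
arm_command(delta_pos=[[-0.4,0,0],[-0.4,0,0],[-0.2,0,0],[0,-1,-1],[0,-1,-1],[0,-1,-1],[0,-1,-1],[0,-1,-1],[0,-1,-1],[0,-1,-1]], rotation=[[0.72,0,0],[0.72,0,0],[0.7,0,0],[0,0,0],[0,0,0],[0,0,0],[0,0,0],[0,0,0],[0,0,0],[0,0,0]], gripper=-1, grip_force=60)

```text
clock: 1.1
position: [0.4228, -0.3196, 0.236]
tool_rot: [-0.781, 1.564, 2.538]
force: [1.4, -0.7, -0.1]
grip_width: 0.0854
```

```bash
cat >> h.py <<'E'
psi=0.197; BX=np.array([np.cos(psi),np.sin(psi),0]); BY=np.array([-np.sin(psi),np.cos(psi),0]); BZ=np.array([0,0,1.])
def goal(tilt=0):  # tool axes: x down (leaning by tilt with the lid), y=-BY
    a=np.c_[-BZ,-BY,-BX]
    return (R.from_rotvec(BY*tilt)*R.from_matrix(a))
def rem(p,tilt=0):
    s=monitor.observe();T=R.from_euler('xyz',s['tool_rot']);d=T.inv().apply(np.array(p)-s['position'])
    w=(T.inv()*goal(tilt)).as_rotvec(degrees=True)
    print(s['clock'],'rows pos',np.round(d/.03,2),'rot',np.round(w/6,2),'F',np.round(s['force'],1),'w',round(s['grip_width'],4),'p',np.round(s['position'],4))
E
python3 -c "
from h import *
rem([.506,.235,.19])"
```

```text
1.1 rows pos [  1.59 -17.7   -5.99] rot [-0.19  0.04  0.04] F [ 1.4 -0.7 -0.1] w 0.0854 p [ 0.4228 -0.3196  0.236 ]
```

Emit:
arm_command(delta_pos=[[0,-1,-0.6],[0,-1,-0.6],[0,-1,-0.6],[0,-1,-0.6],[0,-1,-0.6],[0,-1,-0.6],[0,-1,-0.6],[0,-1,-0.5],[0,-1,-0.5],[0,-1,-0.4]], rotation=[[-0.19,0.04,0.04],[0,0,0],[0,0,0],[0,0,0],[0,0,0],[0,0,0],[0,0,0],[0,0,0],[0,0,0],[0,0,0]])

```text
clock: 2.1
position: [0.532, 0.0234, 0.2346]
tool_rot: [-0.576, 1.568, 2.766]
force: [0.1, 0.0, 0.3]
grip_width: 0.0853
```

```bash
python3 -c "
from h import *
rem([.506,.235,.19])"
```

```text
2.1 rows pos [ 1.5  -7.08 -0.56] rot [0.03 0.02 0.02] F [0.1 0.  0.3] w 0.0853 p [0.532  0.0234 0.2346]
```

Emit:
arm_command(delta_pos=[[0,-1,0],[0,-1,-0.1],[0,-1,-0.1],[0,-1,-0.1],[0,-1,-0.1],[0.2,-1,-0.1],[0.3,-0.6,-0.1],[0.3,-0.3,0],[0.3,0,0],[0,0,0]], rotation=[[0,0,0],[0,0,0],[0,0,0],[0,0,0],[0,0,0],[0,0,0],[0,0,0],[0,0,0],[0,0,0],[0,0,0]])

```text
clock: 3.1
position: [0.5047, 0.2416, 0.1979]
tool_rot: [-0.321, 1.564, 3.026]
force: [-0.1, -0.7, 0.3]
grip_width: 0.0852
```

```bash
python3 -c "
from h import *
rem([.506,.235,.165])
a=optics.grab_frame('scene')[70:220,280:460,::-1]
cv2.imwrite('pics/s1.png',cv2.resize(a,None,fx=4,fy=4,interpolation=2))"
```

```text
3.1 rows pos [ 1.1   0.23 -0.01] rot [0.08 0.06 0.02] F [-0.1 -0.7  0.3] w 0.0852 p [0.5047 0.2416 0.1979]
```

View pics/s1.png

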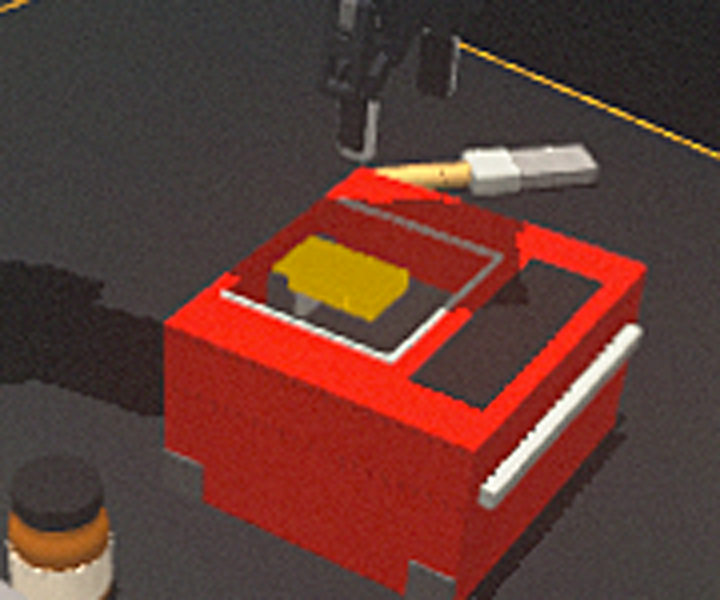

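The gripper hovers above the red box, with its fingers on either side of the paddle, which sits around (340,278) in the crop. I'll centre it and go down.

Emit:
arm_command(delta_pos=[[0.3,0.23,0],[0.5,0,0],[0.4,0,0],[0,0,0]], rotation=[[0.08,0.06,0.02],[0,0,0],[0,0,0],[0,0,0]])

```text
clock: 3.55
position: [0.5081, 0.2298, 0.1612]
tool_rot: [2.732, 1.568, -0.22]
force: [0.2, -0.6, -0.1]
grip_width: 0.0856
```

```bash
python3 -c "
from h import *
rem([.506,.235,.114])"
```

```text
3.55 rows pos [ 1.57 -0.19  0.04] rot [-0.07 -0.03 -0.01] F [ 0.2 -0.6 -0.1] w 0.0856 p [0.5081 0.2298 0.1612]
```

Emit:
arm_command(delta_pos=[[0.4,-0.15,0.04],[0.4,0,0],[0.4,0,0],[0.3,0,0],[0,0,0]], rotation=[[-0.07,-0.03,0],[0,0,0],[0,0,0],[0,0,0],[0,0,0]])

```text
clock: 4.05
position: [0.5062, 0.2336, 0.1126]
tool_rot: [1.552, 1.569, -1.392]
force: [-0.1, 0.3, 0.8]
grip_width: 0.0855
```

```bash
python3 -c "
from h import *
rem([.506,.235,.114])"
```

```text
4.05 rows pos [-0.05 -0.05 -0.  ] rot [ 0.    0.   -0.01] F [-0.1  0.3  0.8] w 0.0855 p [0.5062 0.2336 0.1126]
```

Well placed, so I'll close the gripper.

Emit:
arm_command(delta_pos=[[0,0,0],[0,0,0],[0,0,0],[0,0,0],[0,0,0],[0,0,0]], rotation=[[0,0,0],[0,0,0],[0,0,0],[0,0,0],[0,0,0],[0,0,0]], gripper=1, grip_force=60)

```text
clock: 4.65
position: [0.5069, 0.2341, 0.1137]
tool_rot: [2.68, 1.569, -0.264]
force: [0.2, 0.7, -0.6]
grip_width: 0.0005
```

```bash
python3 -c "
from h import *
rem([.506,.235,.114])
# path: grip in box frame -> tool y/z increments in world (bx,bz)
H=np.array([.6336,.2604,.085])
def g(th,ph):
    x=-.185+.055*np.cos(ph);z=.034+.055*np.sin(ph)
    return np.array([x*np.cos(th)+z*np.sin(th),z*np.cos(th)-x*np.sin(th)])
print(g(0,0))
for th,ph,ti in [(0,.2,0),(0,.4,0),(0,.6,0),(.1,.6,.0),(.2,.6,.1),(.3,.6,.2),(.45,.6,.27),(.6,.6,.33),(.75,.6,.4),(.9,.6,.45),(1.07,.6,.5)]:
    a=g(th,ph); w=H+BX*a[0]+BZ*a[1]; t=w+.005*goal(ti).as_matrix()[:,0]
    print(th,ph,ti,a.round(4),'TCP',t.round(4))
"
```

```text
4.65 rows pos [-0.01 -0.04  0.02] rot [ 0.   -0.02 -0.01] F [ 0.2  0.7 -0.6] w 0.0005 p [0.5069 0.2341 0.1137]
[-0.13   0.034]
0 0.2 0 [-0.1311  0.0449] TCP [0.505  0.2347 0.1249]
0 0.4 0 [-0.1343  0.0554] TCP [0.5019 0.2341 0.1354]
0 0.6 0 [-0.1396  0.0651] TCP [0.4967 0.2331 0.1451]
0.1 0.6 0.0 [-0.1324  0.0787] TCP [0.5037 0.2345 0.1587]
0.2 0.6 0.1 [-0.1239  0.0915] TCP [0.5116 0.2361 0.1715]
0.3 0.6 0.2 [-0.1141  0.1034] TCP [0.5207 0.2379 0.1835]
0.45 0.6 0.27 [-0.0974  0.1193] TCP [0.5368 0.2411 0.1995]
0.6 0.6 0.33 [-0.0785  0.1325] TCP [0.555  0.2447 0.2128]
0.75 0.6 0.4 [-0.0578  0.1428] TCP [0.575  0.2487 0.2232]
0.9 0.6 0.45 [-0.0358  0.1498] TCP [0.5963 0.253  0.2303]
1.07 0.6 0.5 [-0.01    0.1537] TCP [0.6215 0.258  0.2343]
```

The fingers closed to 0.5 mm, so they missed the paddle. I need a look.

```bash
python3 -c "
from h import *
a=optics.grab_frame('scene')[70:220,280:460,::-1]; b=optics.grab_frame('top')[120:320,80:290,::-1]
a=cv2.resize(a,(420,350),interpolation=2);b=cv2.resize(b,(368,350),interpolation=2)
cv2.imwrite('pics/s2.png',np.hstack([a,b]))
print(monitor.observe()['force'])"
```

```text
[ 0.46654822  0.13806875 -0.20340162]
```

View pics/s2.png

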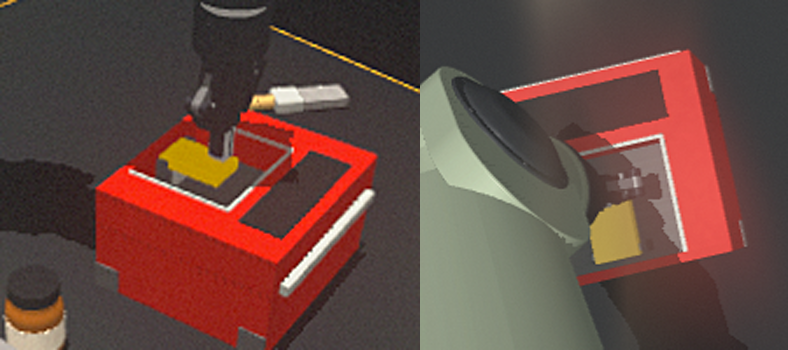

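```bash
python3 -c "
from h import *
a=optics.grab_frame('scene')[100:165,330:405,::-1]; b=optics.grab_frame('top')[205:285,160:240,::-1]
a=cv2.resize(a,None,fx=5.3,fy=5.3,interpolation=2);b=cv2.resize(b,(400,400),interpolation=2)
a=cv2.copyMakeBorder(a,0,400-a.shape[0],0,0,0)
cv2.imwrite('pics/s3.png',cv2.convertScaleAbs(np.hstack([a,b]),alpha=1.5))"
```

```text
(no output)
```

View pics/s3.png

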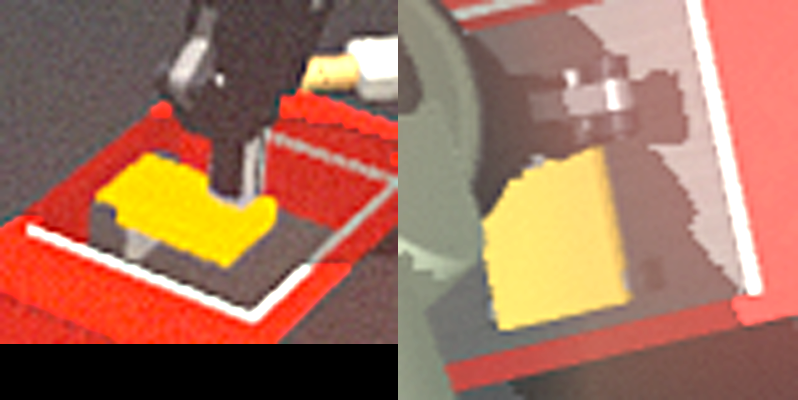

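```bash
python3 -c "
from h import *
for z in(.10,.115,.126,.135): print(z,plane('scene',[[374.7,138.3]],z).round(4))
c=optics.camera_params('scene');K=np.array([[c['fx'],0,c['cx']],[0,c['fy'],c['cy']],[0,0,1]])
M=R.from_euler('xyz',c['rotation']).inv()
for z in (.0997,.1137,.126,.14):
  print(z,cv2.projectPoints(M.apply(np.array([[.507,.234,z]])-c['origin']),np.zeros(3),np.zeros(3),K,c['dist_coeffs'])[0].ravel())
s=monitor.observe();print(s)
"
```

```text
0.1 [[0.4797 0.2744 0.1   ]]
0.115 [[0.4942 0.2564 0.115 ]]
0.126 [[0.5049 0.2432 0.126 ]]
0.135 [[0.5136 0.2324 0.135 ]]
0.0997 [372.06340564 148.76833658]
0.1137 [372.48311772 144.15237908]
0.126 [372.856808   140.03489513]
0.14 [373.28786539 135.27626813]
{'clock': 4.85, 'qpos': array([-0.35196462,  0.54663394, -0.2584562 ,  1.85462335,  0.19540882,
        0.76374501, -2.08939478]), 'qd': array([-2.31215803e-03,  7.51980300e-04,  3.42769031e-04,  4.16734260e-04,
        1.43376315e-05,  1.11190496e-04,  1.33358102e-03]), 'joint_efforts': array([ 7.41426396e-03, -8.73633170e+01, -2.75004812e+00, -2.95442891e+01,
        2.04996992e-02, -3.39783932e-03,  4.92790150e-04]), 'position': array([0.50687426, 0.23401754, 0.11357062]), 'tool_rot': array([ 2.57824617,  1.56900483, -0.36600776]), 'force': array([-0.33839663,  0.01434699,  0.37520629]), 'moment': array([-0.09219864,  0.02435515, -0.04367236]), 'grip_width': 0.0005968330172319486}
```

The fingertip pixel (374.7,138.3) only agrees with the reported x and y if the tip is at z≈0.13. The tips are therefore about 30 mm higher than reported, just above the paddle top. I'll open, go down another 27 mm or so in small steps, and watch the force.

Emit:
arm_command(delta_pos=[[0,0,0],[0,0,0],[0,0,0],[0,0,0],[0,0,0],[0.25,0,0],[0.25,0,0],[0,0,0]], rotation=[[0,0,0],[0,0,0],[0,0,0],[0,0,0],[0,0,0],[0,0,0],[0,0,0],[0,0,0]], gripper=-1)

```text
clock: 5.65
position: [0.5067, 0.2339, 0.0971]
tool_rot: [2.461, 1.569, -0.483]
force: [-0.2, -0.4, -0.5]
grip_width: 0.0856
```

```bash
python3 -c "
from h import *
rem([.506,.235,.086])"
```

```text
5.65 rows pos [ 0.37 -0.04  0.02] rot [ 0.   -0.01 -0.01] F [-0.2 -0.4 -0.5] w 0.0856 p [0.5067 0.2339 0.0971]
```

Emit:
arm_command(delta_pos=[[0.2,-0.04,0],[0.15,0,0],[0,0,0]], rotation=[[0,0,0],[0,0,0],[0,0,0]])

```text
clock: 5.95
position: [0.5063, 0.2352, 0.0851]
tool_rot: [1.915, 1.57, -1.029]
force: [0.3, 0.0, 0.3]
grip_width: 0.0855
```

Emit:
arm_command(delta_pos=[[0,0,0],[0,0,0],[0,0,0],[0,0,0],[0,0,0],[0,0,0]], rotation=[[0,0,0],[0,0,0],[0,0,0],[0,0,0],[0,0,0],[0,0,0]], gripper=1, grip_force=60)

```text
clock: 6.55
position: [0.5064, 0.2362, 0.086]
tool_rot: [3.027, 1.569, 0.084]
force: [0.2, -0.3, -0.4]
grip_width: 0.0445
```

It's gripped at 44.5 mm on the paddle. Next I'll swing the paddle up.

Emit:
arm_command(delta_pos=[[-0.3,0,0.02],[-0.3,0,0.07],[-0.25,0,0.12],[-0.2,0,0.12],[0,0,0]], rotation=[[0,0,0],[0,0,0],[0,0,0],[0,0,0],[0,0,0]])

```text
clock: 7.05
position: [0.4969, 0.2346, 0.1197]
tool_rot: [-2.845, 1.567, 0.494]
force: [-0.8, 2.0, -6.8]
grip_width: 0.0441
```

```bash
cat >> h.py <<'E'
def g(th,ph):
    x=-.185+.055*np.cos(ph);z=.034+.055*np.sin(ph)
    return np.array([x*np.cos(th)+z*np.sin(th),z*np.cos(th)-x*np.sin(th)])
OFF=.033
G0=np.array([.5064,.2362,.086+OFF])
def tcp(th,ph,ti):
    a=g(th,ph)-g(0,0); return G0+BX*a[0]+BZ*a[1]+OFF*goal(ti).as_matrix()[:,0]
E
python3 - <<'E'
from h import *
rem(tcp(0,.6,0))
P=[(0,.6,0),(.1,.6,.0),(.2,.6,.05),(.3,.6,.12),(.4,.6,.19),(.5,.6,.26),(.6,.6,.33),(.7,.6,.38),(.8,.6,.43),(.9,.6,.47),(1.0,.6,.5),(1.1,.6,.5)]
for a,b in zip(P,P[1:]):
    T=goal(a[2]); d=T.inv().apply(tcp(*b)-tcp(*a))/.03
    print(b,d.round(2),np.degrees((T.inv()*goal(b[2])).as_rotvec()/6).round(2),tcp(*b).round(3))
E
```

```text
7.05 rows pos [0.09 0.01 0.  ] rot [ 0.01 -0.04  0.01] F [-0.8  2.  -6.8] w 0.0441 p [0.4969 0.2346 0.1197]
(0.1, 0.6, 0.0) [-0.45  0.   -0.24] [0. 0. 0.] [0.504 0.236 0.131]
(0.2, 0.6, 0.05) [-0.43  0.   -0.23] [-0.   -0.48  0.  ] [0.511 0.237 0.144]
(0.3, 0.6, 0.12) [-0.42 -0.   -0.23] [ 0.   -0.67 -0.  ] [0.518 0.239 0.156]
(0.4, 0.6, 0.19) [-0.41 -0.   -0.24] [-0.   -0.67 -0.  ] [0.527 0.24  0.167]
(0.5, 0.6, 0.26) [-0.4   0.   -0.25] [ 0.   -0.67  0.  ] [0.536 0.242 0.177]
(0.6, 0.6, 0.33) [-0.39 -0.   -0.26] [ 0.   -0.67  0.  ] [0.546 0.244 0.186]
(0.7, 0.6, 0.38) [-0.37  0.   -0.3 ] [ 0.   -0.48 -0.  ] [0.558 0.247 0.194]
(0.8, 0.6, 0.43) [-0.36 -0.   -0.32] [-0.   -0.48 -0.  ] [0.571 0.249 0.2  ]
(0.9, 0.6, 0.47) [-0.34  0.   -0.34] [ 0.   -0.38  0.  ] [0.584 0.252 0.205]
(1.0, 0.6, 0.5) [-0.31  0.   -0.37] [-0.   -0.29  0.  ] [0.598 0.254 0.209]
(1.1, 0.6, 0.5) [-0.28 -0.   -0.43] [0. 0. 0.] [0.613 0.258 0.21 ]
```

The paddle is up, with a 7 N pull. Now the lid.

Emit:
arm_command(delta_pos=[[-0.36,0,-0.24],[-0.43,0,-0.23],[-0.42,0,-0.23],[-0.41,0,-0.24]], rotation=[[0,0,0],[0,-0.48,0],[0,-0.67,0],[0,-0.67,0]])

```text
clock: 7.45
position: [0.5191, 0.2388, 0.1687]
tool_rot: [0.006, 1.367, -2.934]
force: [-1.9, -0.2, -6.9]
grip_width: 0.0442
```

```bash
python3 - <<'E'
from h import *
rem(tcp(.4,.6,.19),.19)
rem(tcp(.5,.6,.26),.26)
a=optics.grab_frame('scene')[40:240,260:480,::-1]
cv2.imwrite('pics/s4.png',cv2.resize(a,None,fx=2.5,fy=2.5,interpolation=2))
E
```

```text
7.45 rows pos [ 0.01  0.   -0.26] rot [ 0.04  0.13 -0.02] F [-1.9 -0.2 -6.9] w 0.0442 p [0.5191 0.2388 0.1687]
7.45 rows pos [-0.39  0.   -0.51] rot [ 0.04 -0.54 -0.02] F [-1.9 -0.2 -6.9] w 0.0442 p [0.5191 0.2388 0.1687]
```

View pics/s4.png

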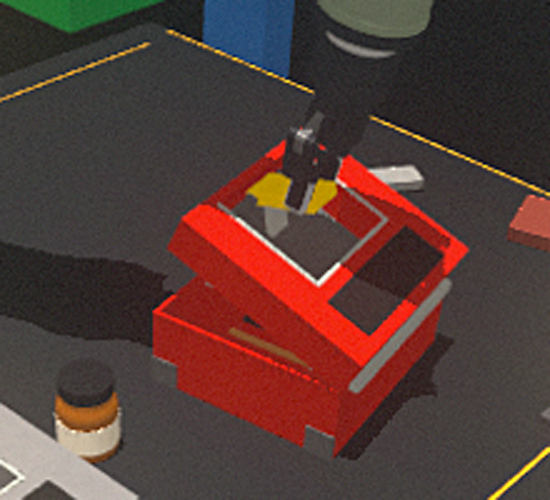

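The lid is rising at around 20° with the paddle held, and the jar hasn't moved. I'll carry on.

Emit:
arm_command(delta_pos=[[-0.39,0,-0.45],[-0.39,0,-0.27],[-0.37,0,-0.3],[-0.36,0,-0.32]], rotation=[[0.04,-0.54,0],[0,-0.67,0],[0,-0.48,0],[0,-0.48,0]])

```text
clock: 7.9
position: [0.5643, 0.2481, 0.2036]
tool_rot: [0.007, 1.116, -2.935]
force: [-13.4, -1.7, 7.9]
grip_width: 0.0446
```

```bash
python3 - <<'E'
from h import *
rem(tcp(.8,.6,.43),.43)
rem(tcp(.9,.6,.47),.47)
E
```

```text
7.9 rows pos [-0.    0.01 -0.24] rot [ 0.01  0.24 -0.04] F [-13.4  -1.7   7.9] w 0.0446 p [0.5643 0.2481 0.2036]
7.9 rows pos [-0.35  0.01 -0.58] rot [ 0.01 -0.14 -0.04] F [-13.4  -1.7   7.9] w 0.0446 p [0.5643 0.2481 0.2036]
```

Emit:
arm_command(delta_pos=[[-0.33,0,-0.55],[-0.3,0,-0.4],[-0.28,0,-0.42],[0,0,0]], rotation=[[0,-0.12,0],[0,-0.25,0],[0,0,0],[0,0,0]])

```text
clock: 8.3
position: [0.6106, 0.2569, 0.2112]
tool_rot: [0.012, 1.066, -2.93]
force: [1.9, -1.3, 2.0]
grip_width: 0.0444
```

```bash
python3 - <<'E'
from h import *
rem(tcp(1.1,.6,.5),.5)
a=optics.grab_frame('scene')[20:240,260:480,::-1]
cv2.imwrite('pics/s5.png',cv2.resize(a,None,fx=2.5,fy=2.5,interpolation=2))
E
```

```text
8.3 rows pos [-0.01 -0.   -0.09] rot [-0.    0.04 -0.07] F [ 1.9 -1.3  2. ] w 0.0444 p [0.6106 0.2569 0.2112]
```

View pics/s5.png

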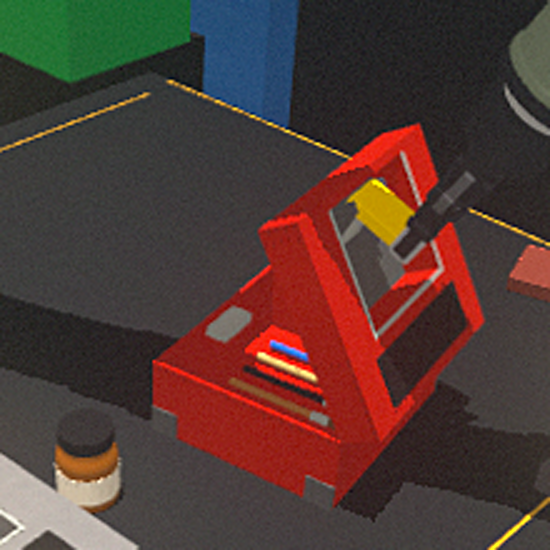

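The lid stands at about 60° with the gripper clear of its edges. I'll release and back off along the normal to the lid.

Emit:
arm_command(delta_pos=[[0,0,0],[0,0,0],[0,0,0],[0,0,0],[0,0,0]], rotation=[[0,0,0],[0,0,0],[0,0,0],[0,0,0],[0,0,0]], gripper=-1)

```text
clock: 8.85
position: [0.6096, 0.2565, 0.2116]
tool_rot: [0.015, 1.069, -2.929]
force: [0.1, 0.7, 0.3]
grip_width: 0.0852
```

Emit:
arm_command(delta_pos=[[-0.4,0,-0.2],[-0.7,0,-0.35],[-0.8,0,-0.4],[-0.8,0,-0.3],[-0.8,0,-0.2],[-0.8,0,-0.1],[-0.8,0,0],[0,0,0],[0,0,0],[0,0,0]], rotation=[[0,0,0],[0,0,0],[0,0,0],[0,0,0],[0,0,0],[0,0,0],[0,0,0],[0,0,0],[0,0,0],[0,0,0]])

```text
clock: 9.85
position: [0.6607, 0.2604, 0.2832]
tool_rot: [-0.024, 1.137, -2.973]
force: [-0.4, -0.1, -1.0]
grip_width: 0.0855
```

```bash
python3 - <<'E'
from h import *
rem([.6,.26,.3],.5)
a=optics.grab_frame('scene')[0:240,200:480,::-1]
cv2.imwrite('pics/s6.png',cv2.resize(a,None,fx=2.5,fy=2.5,interpolation=2))
E
```

```text
9.85 rows pos [ 0.33 -0.38  2.04] rot [-0.01 -0.64  0.12] F [-0.4 -0.1 -1. ] w 0.0855 p [0.6607 0.2604 0.2832]
```

View pics/s6.png

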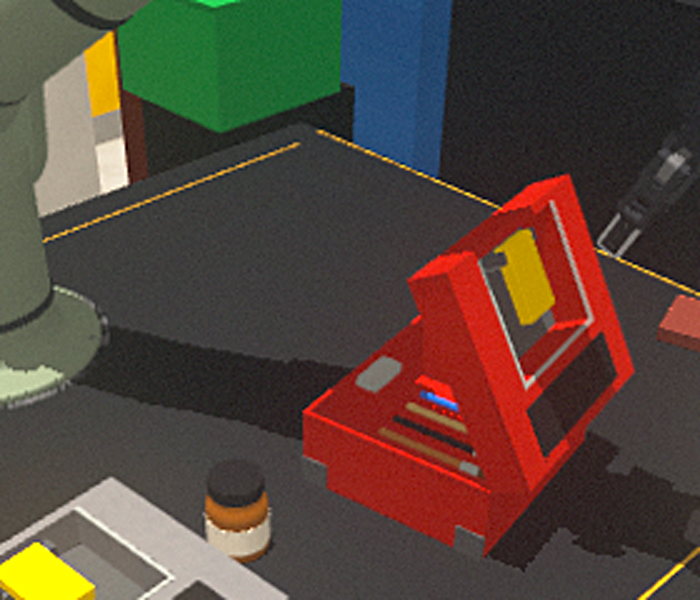

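The lid stands open with its paddle sprung back, and the gripper is clear at (610,240). The jar and grey box look untouched. I'll measure the lid angle from the front top corners at (462,252) and (572,178) and check that the lid is still.

```bash
python3 - <<'E'
from h import *
H=G0+.130*BX-.034*BZ
for px,s in(((462,252),-.115),((572,178),.115)):
    o,d=ray('scene',[np.array(px)/2.5+[200,0]]);d=d[0]
    P=o+d*((H@BY+s-o@BY)/(d@BY)); x,z=(P-H)@BX,(P-H)@BZ
    print(np.round([x,z,np.hypot(x,z)],3),'deg',np.degrees(np.arctan2(z,-x)+0-np.arctan2(.042,.21)))
f=[optics.grab_frame('scene').astype(int) for _ in range(2)]
f0=cv2.imread('pics/scene0.png')[:,:,::-1].astype(int)
print('still',abs(f[0]-f[1])[40:240,300:460].max(),'jar diff',abs(f0-f[1])[182:225,278:312].mean(),'grey paddle diff',abs(f0-f[1])[215:252,193:242].mean())
print(monitor.observe()['clock'],monitor.observe()['force'])
E
```

```text
[-0.052  0.225  0.23 ] deg 65.75396240341009
[-0.06   0.2    0.209] deg 61.98382215860837
still 88 jar diff 3.4338805289557683 grey paddle diff 1.97573083287369
10.0 [ 0.06420764 -0.05635078 -0.37495404]
```

```bash
python3 - <<'E'
from h import *
f=[]
for _ in range(6): f.append(optics.grab_frame('scene').astype(int))
print('lid diff mean first/last',abs(f[0]-f[5])[60:200,350:440].mean(),'adjacent',abs(f[0]-f[1])[60:200,350:440].mean())
s=monitor.observe();print(s['clock'],abs(s['qd']).max(),s['force'])
bot.job_done()
E
```

```text
lid diff mean first/last 4.367116402116402 adjacent 4.348465608465609
10.3 0.0020043138089580604 [-0.19667824  0.9157139   0.06390023]
the job is handed in; nothing more can be done
```

The red box is open. I tripped the latch with the paddle, raised the lid to about 62–66° (measured at the lid's two front corners), let go and backed the gripper clear. I handed the job in at 10.3 s of the 38 s allowed; no verdict came back.

**Final checks**
- **Lid still:** frames taken 0.25 s apart differ no more than adjacent frames do (4.37 against 4.35 mean), so only image noise. A first check on the largest single-pixel change gave 88. I put that down to noise, and the mean check agreed.
- **Robot clear:** the contact force was about 1 N or less. In the last picture the gripper stands off the lid.
- **Jar and grey box:** the jar and the grey paddle look the same as at the start (mean pixel differences 3.4 and 2.0).
- **Paddle trip:** I had no direct reading of the paddle joint. The lid could only have risen with the latch free, and my lift was planned for about 0.6 rad.

**What disagreed**
- **Fingertip height:** the first grasp closed on nothing. The picture put the fingertips about 30 mm higher than the reported TCP implied. I went down about 27 mm further and the second grasp held, at 44.5 mm on the 46 mm paddle.
- **Lid angle:** the two corners differ by about 4°, and one lies 16 mm farther from the hinge than it should. Both are still well above 50°.

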